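# Find the loaded bead tins by weight and tip them into the sorting tray

## Robot

A 6-joint arm with a two-finger parallel gripper is mounted at the origin on the work surface. World frame = base frame: x ahead of the robot, y to its left, z up, the work surface at z = 0. Lengths are in m, angles in rad, forces in N, time in s.
With the tool pointing down it reaches from about 0.35 to 0.775 m from the base axis. Payload 7.3 kg.
Tool frame: the origin (TCP) lies at the very end of the fingers, on their centre line; the grasp point (between the pads) lies 19 mm behind it; z points along the fingers, y is the line along which they close (so a half turn about z gives the same grasp; the last joint's range is limited). The gripper opens to 92 mm and grips with 3 to 60 N. Pads are 19 mm wide; open, the fingers measure 130 mm over their backs; the gripper's body (75 mm by 190 mm) begins 47 mm behind the grasp point.
Start: joints at [-1.278, 0.342, 1.524, -0, 1.275, -0.146], TCP at [0.223, -0.475, 0.227] pointing down, gripper open.
Joint ranges: [-2.53, 2.53], [-0.77, 2.02], [0.04, 2.7], [-1, 4.14], [0.28, 2.66], [-3.11, 3.11]. Speed limits (rad/s): [2.57, 2.57, 3.14, 3.14, 3.14, 3.14].

## Interface

Orientations are given as [roll, pitch, yaw] about the fixed x, y, z axes, in that order (R = Rz(yaw) Ry(pitch) Rx(roll)).
In Python, from cell import robot gives the robot as it stands.
- The arm moves only by the tool apply_moves, never from a script. Its argument "motion" is text: rows parted by semicolons, each of 7 numbers parted by spaces: the opening in per cent of the stroke, from 0 (shut) to 100 (fully open), then the shift along the tool's x, y, z in cm, then the turn, a rotation vector about the tool's x, y, z in rad. A call has 1 to 20 rows; each row shifts and turns the commanded pose from where the row before left it, along the tool's axes as they then stand; what a row does not reach is not made up. A row lasts 1/8 s, in which the tool goes at most 62.5 mm and 10.7 degrees, less where a joint would pass 70% of its speed; a pose out of reach is approached as far as the arm can. A call with a gripper value outside its range is refused whole. The fingers move at their own pace and stop on an object; "force" is the grip in N (left out, the last holds). Time passes only in rows, so rows that do not move let the fingers close. It gives the time, the measured TCP pose, the force, the opening and the grip force at its end, in the units of the state.
- robot.observe(): the state, without advancing time (a new reading comes with each control period).
- robot.read_camera(name): name is "side" or "top"; returns a dict with "img" (420x560x3 uint8, red, green, blue), "fovy" (degrees; the focal length in pixels is half the picture's height over the tangent of half this angle, whatever the lens; pixels are square), "cx", "cy" (the principal point, pixels), "R" (3x3) and "t" (3): a world point X has camera coordinates R X + t. Camera axes: x right, y down, z forward; pixel columns grow to the right and rows downward; lengths in m; the calibration is good to about 2 mm. A picture is of the moment at which its call begins. There is no depth.
- robot.hand_in(): hands the job in; it is judged then, once.
Trained networks look in a picture, given as the dict that the camera call returned (one of the last four; its "shot" number tells which), for a name from the list of things; names that differ only in an ending like _2 or _b are one class to them, and where a whole thing is asked for, a point or a joint stands for the part that bears it (a point fixed in the world has none). Each returns a list of dicts, best first, with "score" (0 to 1); they miss things now and then, are a little off and sometimes report something else, mostly with a low value. They report only what shows in the picture. A call takes as long as a camera call.
- robot.search_frame(target, picture): "centre" ([x, y, z] in m, in world coordinates, good to about 4 mm: the middle of the surface that is visible of it).
- robot.trace(target, picture): "pixels" (420x560 bool, what is visible of it).
The state is a dict: "time": time; "qpos": joint angles; "qvel": joint speeds; "joint_efforts": joint torques, N m; "tool_pos": TCP position; "tool_rot": TCP orientation; "contact_force": force on the tool from outside, world axes, zero at the start; "torque": the same for the moment, N m; "opening": finger opening in m; "grip_force": force on a finger pad.
Only numpy, scipy, OpenCV 4.12 (cv2) and the standard library are available. Lean on these libraries where they do the work, as an engineer would, in place of code of your own. Each camera call takes 0.05 s, during which the arm holds its last target. There are 200 camera calls.

## Task

Some of the three slant-front bead tins hold brass beads and the rest are empty, which only their weight tells: lift a tin to feel whether it is loaded, and tip only the loaded ones over the sorting tray, one after the other, so that all their beads end up in it. Leave an empty tin untipped with its flap shut; let the flaps of the tipped tins hang open. Finish with all three tins standing upright on the table beside the tray and released, the mug, glue, seal, spool and brush left where they are.

Things in the scene. Friction and masses are not known exactly. Their poses are not given: they have to be found in the camera images.
- tin_a_center (a point): opaque slant-front metal tin, one of three alike; point: its centre, 38 mm up. z up, mouth faces its own -x. Flat parallel sides 56 mm apart (along y), vertical back at x=+35 mm, 76 mm high; front lip at x=-65 mm, 45 mm high; floor x=-30 to +35, front wall leaning out from there to the lip. Mouth: from the lip 52 mm back, shut by a flap hinged at the lip; behind it a fixed roof
- tin_b_center (a point): same as tin_a. An empty tin weighs 190 to 250 g, a loaded one 220 g more (two loose 31 mm brass balls). Tipped forward about its y axis by some 80 degrees, mouth end down, its flap falls open as a 54 mm chute beyond the lip and the balls roll out; it stays open when the tin is stood up again
- tin_c_center (a point): same as tin_a. A good grip is across the flat sides 17 mm above this point and 12 mm towards the back, the tool leaning 30 to 40 degrees towards the tin's back: it clears the swing of the flap and leaves the tool leaning about 45 degrees the other way when the tin is tipped by 80
- flap_a (a joint): flap of tin_a: 0 shut, grows as it falls open, 1.75 rad fully open; swings freely, kept shut by its own weight while the tin is upright and falls open at about 75 degrees of forward tip
- flap_b (a joint): flap of tin_b: 0 shut, grows as it falls open, 1.75 rad fully open; swings freely, kept shut by its own weight while the tin is upright and falls open at about 75 degrees of forward tip
- flap_c (a joint): flap of tin_c: 0 shut, grows as it falls open, 1.75 rad fully open; swings freely, kept shut by its own weight while the tin is upright and falls open at about 75 degrees of forward tip
- tray: fixed black sorting tray with a grey felt floor, 240 mm in x, 200 mm in y, 45 mm high, walls 6 mm, felt 8 mm over the table; origin under its centre
- mug: white mug, 76 mm across, 85 mm high; bystander, origin under its centre
- glue: white glue bottle, 54 mm across, 120 mm high; bystander, origin under its centre
- seal: carved stone seal, 32 x 32 mm, 69 mm high; bystander, origin under its centre
- spool: wooden spool, 44 mm across, 55 mm high; bystander, origin under its centre
- brush: paste brush, 180 mm long, lying; bystander, origin under its middle

How it is judged:
On the way, in this order (a step that is already met when the one before it is completed fails the run):
1. a tin is lifted clear of the table, upright, before anything is in the tray (contact force between tray and anything else below 0.3 N and ((height (world z) of tin_a_center above 0.06 m and angle between tin_a_center's own z axis and vertical below 0.6 rad) or (height (world z) of tin_b_center above 0.06 m and angle between tin_b_center's own z axis and vertical below 0.6 rad) or (height (world z) of tin_c_center above 0.06 m and angle between tin_c_center's own z axis and vertical below 0.6 rad))), for 0.1 s.
2. the two beads of one tin lie in the tray (contact force between tray and anything else between 1.8 and 2.6 N), for 0.2 s.
At the end, for the whole second after the job is handed in: All four beads and nothing else load the tray (3.9 to 4.8 N; the beads weigh 4.3 N); each tin stands upright (within 0.12 rad) on the table, its centre over 110 mm from the tray's; two flaps are open (over 0.5 rad), the empty tin's shut (under 0.2 rad), all still (contact force between tray and anything else between 3.9 and 4.8 N and angle between each of tin_a_center, tin_b_center, tin_c_center's own z axis and vertical below 0.12 rad and height (world z) of each of tin_a_center, tin_b_center, tin_c_center below 0.043 m and velocity of joint each of flap_a, flap_b, flap_c below 0.3 rad/s and horizontal distance between each of tin_a_center, tin_b_center, tin_c_center and tray above 0.11 m and ((value of joint each of flap_a, flap_b above 0.5 rad and value of joint flap_c below 0.2 rad) or (value of joint each of flap_a, flap_c above 0.5 rad and value of joint flap_b below 0.2 rad) or (value of joint each of flap_b, flap_c above 0.5 rad and value of joint flap_a below 0.2 rad))); the robot touches nothing.
It fails at once if the empty tin is tipped too, so that all three flaps hang open (value of joint each of flap_a, flap_b, flap_c above 0.5 rad).
It fails at once if the mug, glue, seal, spool or brush is knocked over or pushed more than 30 mm (distance of any of mug, glue, seal, spool, brush from where it was at the start of the episode above 0.03 m or angle between any of mug, glue, seal, spool's own z axis and vertical above 0.6 rad).
It also fails if it takes over 72 s, if anything falls off the work surface, if the arm or the gripper's body presses on something with over 40 N, if the wrist force passes 120 N, or if a joint passes its speed limit or range.

## Working session

There is one attempt and no reset: what is moved stays moved. The work goes in short steps, Python scripts to look and compute and a tool call to move; the robot and the scene stay as the last step left them, time stands still between calls to the robot, and variables do not carry over. Pictures are saved under pics/ and viewed, at most 10 in all, crops included, and the job is handed in when it is done.

Besides the shell and the picture viewer there is one more tool, called as name(argument=value, ...) on one line, values as JSON. apply_moves: Moves the arm, as the interface text tells. Its arguments: {"type":"object","properties":{"motion":{"type":"string"},"force":{"type":"number"}},"required":["motion"]}

```bash
ls; mkdir -p pics; python3 - <<'E'
from cell import robot
import cv2,numpy as np
np.set_printoptions(precision=3,suppress=True)
for n in("top","side"):
    p=robot.read_camera(n); cv2.imwrite(f"pics/{n}0.png",p["img"][:,:,::-1])
    print(n,p["fovy"],p["cx"],p["cy"],p["R"],p["t"])
    for t in("tin_a_center","tray","mug","glue","seal","spool","brush"):
        print(t,[(np.round(d["centre"],3),round(d["score"],2)) for d in robot.search_frame(t,p)][:4])
print(robot.observe())
E
```

```text
pics
top 55.83321431317353 281.92844213622743 207.71776432623665 [[ 0.018 -1.    -0.012]
 [-0.999 -0.017 -0.043]
 [ 0.043  0.013 -0.999]] [0.033 0.548 0.869]
tin_a_center [(array([0.561, 0.329, 0.062]), 0.71)]
tray [(array([ 0.528, -0.306,  0.011]), 0.79)]
mug [(array([0.728, 0.057, 0.033]), 0.88)]
glue [(array([0.696, 0.22 , 0.079]), 0.87)]
seal [(array([0.384, 0.035, 0.063]), 0.58), (array([0.555, 0.329, 0.06 ]), 0.57)]
spool [(array([ 0.372, -0.136,  0.054]), 0.56), (array([ 0.733, -0.244,  0.021]), 0.15)]
brush [(array([ 0.732, -0.243,  0.021]), 0.7)]
side 51.26473741128207 279.2363620013185 211.43434141361107 [[-0.817 -0.576  0.015]
 [-0.445  0.614 -0.652]
 [ 0.367 -0.539 -0.758]] [0.463 0.267 0.977]
tin_a_center [(array([0.543, 0.342, 0.058]), 0.78)]
tray [(array([ 0.524, -0.307,  0.006]), 0.7)]
mug [(array([0.71 , 0.062, 0.053]), 0.96)]
glue [(array([0.687, 0.24 , 0.075]), 0.85)]
seal [(array([0.375, 0.048, 0.046]), 0.81)]
spool [(array([ 0.366, -0.13 ,  0.04 ]), 0.9)]
brush [(array([ 0.728, -0.234,  0.015]), 0.79)]
{'time': 0.8, 'qpos': array([-1.278,  0.342,  1.524,  0.   ,  1.275, -0.146]), 'qvel': array([-0.001,  0.001, -0.001,  0.001, -0.002,  0.002]), 'joint_efforts': array([ -0.   , -43.109, -24.447,   0.072,   0.048,  -0.   ]), 'tool_pos': array([ 0.223, -0.475,  0.227]), 'tool_rot': array([ 3.142, -0.   ,  0.439]), 'contact_force': array([-0.314, -0.274, -0.328]), 'torque': array([ 0.02 , -0.05 , -0.025]), 'grip_force': 0.0, 'opening': 0.0918933587903633}
```

View pics/top0.png

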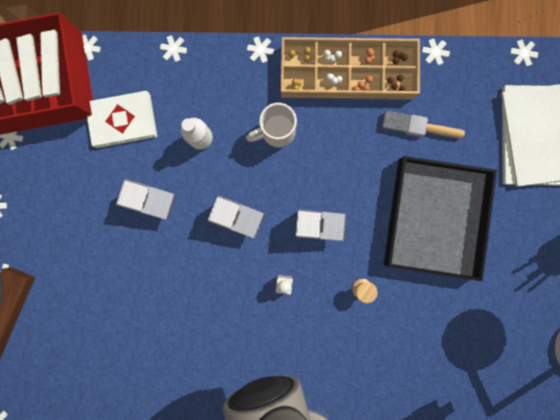

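View pics/side0.png

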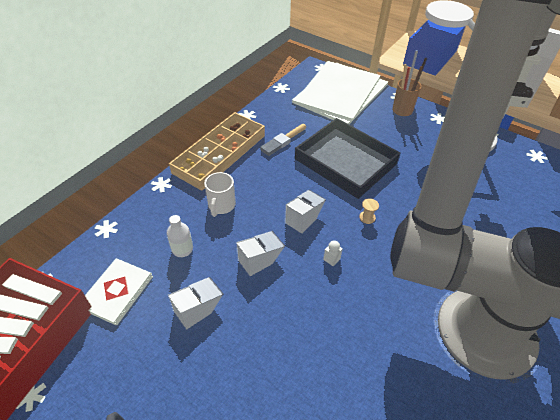

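The top view shows three tins at about (145,200), (236,217) and (320,225), and the tray at (440,218). I'll zoom in to see which end is the mouth.

```bash
python3 - <<'E'
import cv2,numpy as np
a=cv2.imread("pics/top0.png")[170:250,100:360]; b=cv2.imread("pics/side0.png")[180:335,155:345]
a=cv2.resize(a,None,fx=3,fy=3,interpolation=2); b=cv2.resize(b,None,fx=2.2,fy=2.2,interpolation=2)
c=np.zeros((a.shape[0]+b.shape[0],780,3),np.uint8); c[:240]=a; c[240:,:b.shape[1]]=b
cv2.imwrite("pics/crop.png",c)
E
```

```text
(no output)
```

View pics/crop.png

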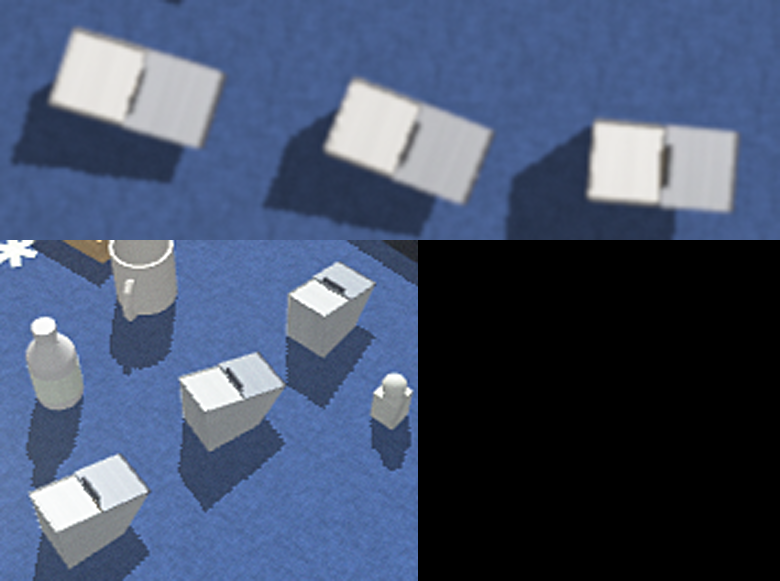

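```bash
cat > h.py <<'E'
from cell import robot
import numpy as np
from scipy.spatial.transform import Rotation as Ro
np.set_printoptions(precision=3,suppress=True)
def ray(p,uv,z):
    f=p["img"].shape[0]/2/np.tan(np.radians(p["fovy"])/2)
    d=p["R"].T@np.array([(uv[0]-p["cx"])/f,(uv[1]-p["cy"])/f,1]); c=-p["R"].T@p["t"]
    return c+d*(z-c[2])/d[2]
def tool(G,psi,lean):  # grasp point, tin yaw, lean towards back -> TCP pos, R
    xt=np.array([np.cos(psi),np.sin(psi),0]); y=-np.array([-np.sin(psi),np.cos(psi),0])
    z=-(np.sin(lean)*xt+np.array([0,0,np.cos(lean)]))
    return np.array(G)+.019*z, Ro.from_matrix(np.c_[np.cross(y,z),y,z])
def go(*ways):  # from measured pose through (pos,R): turn (tool axes), then shift, total per leg
    s=robot.observe(); p,R=s["tool_pos"],Ro.from_euler("xyz",s["tool_rot"])
    for q,S in ways:
        print("shift cm",100*R.inv().apply(q-p),"turn",(R.inv()*S).as_rotvec(),"| shift if turned first",100*S.inv().apply(q-p)); p,R=q,S
E
python3 - <<'E'
from h import *
p=robot.read_camera("top")
C=[[(77,28),(50,103),(223,72),(202,148)],[(353,78),(325,152),(494,130),(466,203)],[(594,121),(588,200),(737,132),(733,211)]]
for c in C:
    P=[ray(p,np.array(u)/3+[100,170],z) for u,z in zip(c,(.076,.076,.045,.045))]
    b=(P[0]+P[1])/2; l=(P[2]+P[3])/2; d=(b-l)[:2]
    psi=np.arctan2(d[1],d[0]); x=d/np.hypot(*d)
    m=(b+l)[:2]/2+x*.015
    print("len",np.hypot(*d),"wid",[np.hypot(*(P[i]-P[i+1])[:2]) for i in(0,2)],"psi",np.degrees(psi),"centre",m)
for uv in[(406,158),(495,170),(387,276),(480,279)]: print("tray",ray(p,uv,.045))
E
```

```text
len 0.09912460734651764 wid [np.float64(0.05495914511912888), np.float64(0.05630098990261968)] psi 73.74470587988625 centre [0.562 0.342]
len 0.1014980762018653 wid [np.float64(0.05436628200956231), np.float64(0.05558172694217045)] psi 70.5696747445229 centre [0.529 0.15 ]
len 0.10327235102769412 wid [np.float64(0.054259830430641046), np.float64(0.056117416891651666)] psi 86.73990654167915 centre [ 0.511 -0.027]
tray [ 0.657 -0.222  0.045]
tray [ 0.634 -0.411  0.045]
tray [ 0.405 -0.183  0.045]
tray [ 0.403 -0.379  0.045]
```

```bash
python3 - <<'E'
from h import *
psi=np.radians(86.7); G=np.array([.5117,-.015,.055])
q,S=tool(G,psi,np.radians(35)); h=q-.12*S.as_matrix()[:,2]
print(h,q,S.as_euler("xyz")); s=robot.observe()
go((h,Ro.from_euler("xyz",s["tool_rot"])),(h,S),(q,S))
E
```

```text
[0.515 0.043 0.138] [ 0.511 -0.026  0.039] [3.142 0.611 1.513]
shift cm [ 48.443 -34.5     8.895] turn [0. 0. 0.] | shift if turned first [ 48.443 -34.5     8.895]
shift cm [0. 0. 0.] turn [-0.328 -0.55  -1.039] | shift if turned first [0. 0. 0.]
shift cm [-0. -0. 12.] turn [0. 0. 0.] | shift if turned first [-0. -0. 12.]
```

apply_moves(motion="100 4 -2.9 0.7 0 0 0;100 4 -2.9 0.7 0 0 0;100 4 -2.9 0.7 0 0 0;100 4 -2.9 0.7 0 0 0;100 4 -2.9 0.7 0 0 0;100 4 -2.9 0.7 0 0 0;100 4 -2.9 0.7 0 0 0;100 4 -2.9 0.7 0 0 0;100 4 -2.9 0.7 0 0 0;100 4 -2.9 0.7 0 0 0;100 4 -2.9 0.7 0 0 0;100 4.4 -2.6 1 0 0 0;100 0 0 0 -0.047 -0.079 -0.148;100 0 0 0 -0.047 -0.079 -0.148;100 0 0 0 -0.047 -0.079 -0.148;100 0 0 0 -0.047 -0.079 -0.148;100 0 0 0 -0.047 -0.079 -0.148;100 0 0 0 -0.047 -0.079 -0.148;100 0 0 0 -0.047 -0.079 -0.148;100 0 0 0 0 0 0", force=45)

```text
time: 3.35
tool_pos: [0.514, 0.0437, 0.1389]
tool_rot: [-3.141, 0.614, 1.512]
contact_force: [-0.9, 0.4, -0.5]
opening: 0.0921
grip_force: 0.0
```

```bash
python3 - <<'E'
from h import *
q,S=tool([.5117,-.015,.055],np.radians(86.7),np.radians(35))
s=robot.observe(); print(s["tool_pos"],s["qpos"],s["contact_force"],s["torque"]); go((q,S))
E
```

```text
[0.514 0.044 0.139] [ 0.273  0.577  1.579 -0.606  1.273  0.601] [-0.858  0.388 -0.522] [ 0.358 -0.112  0.033]
shift cm [ 0.035  0.131 12.142] turn [-0.002  0.003 -0.001] | shift if turned first [-0.002  0.109 12.143]
```

apply_moves(motion="100 0 0.1 4 0 0 0;100 0 0 4 0 0 0;100 0 0 3 0 0 0;100 0 0 1.1 0 0 0;0 0 0 0 0 0 0;0 0 0 0 0 0 0;0 0 0 0 0 0 0;0 0 0 0 0 0 0;0 0 0 0 0 0 0;0 0 0 0 0 0 0;0 -0.6 0 -0.8 0 0 0;0 -1.2 0 -1.7 0 0 0;0 -1.2 0 -1.7 0 0 0;0 -0.6 0 -0.8 0 0 0;0 0 0 0 0 0 0;0 0 0 0 0 0 0;0 0 0 0 0 0 0", force=45)

```text
time: 5.48
tool_pos: [0.511, -0.0276, 0.1018]
tool_rot: [-3.141, 0.614, 1.511]
contact_force: [-0.8, -0.1, -4.8]
opening: 0.0562
grip_force: 44.9
```

```bash
python3 - <<'E'
from h import *
import cv2
s=robot.observe(); print(s["tool_pos"],s["tool_rot"],s["opening"],s["contact_force"],s["torque"])
p=robot.read_camera("side"); cv2.imwrite("pics/s1.png",p["img"][:,:,::-1]); print(robot.observe()["contact_force"])
E
```

```text
[ 0.511 -0.028  0.102] [-3.141  0.614  1.511] 0.056166505680108 [-0.824 -0.126 -4.845] [ 0.78 -0.16  0.02]
[-0.172  0.617 -4.003]
```

View pics/s1.png

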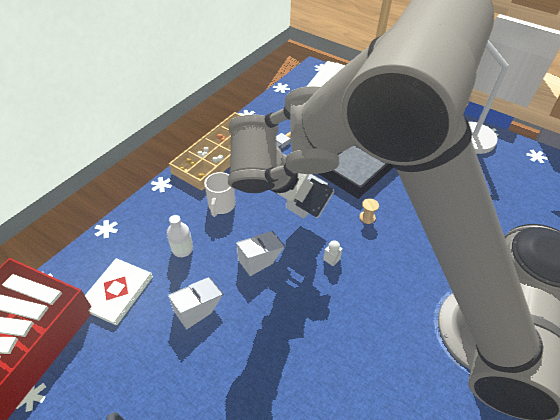

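```bash
python3 - <<'E'
from h import *
s=robot.observe(); R=Ro.from_euler("xyz",s["tool_rot"]);psi=s["tool_rot"][2]
G=[.515,-.21,.165]
q,S=tool(G,psi,s["tool_rot"][1]-np.radians(82))
print(q); go((q,R),(q,S))
E
```

```text
[ 0.516 -0.196  0.152]
shift cm [-16.619   1.495   5.575] turn [0. 0. 0.] | shift if turned first [-16.619   1.495   5.575]
shift cm [0. 0. 0.] turn [-0.001  1.431 -0.001] | shift if turned first [0. 0. 0.]
```

apply_moves(motion="0 -1.7 0.1 0.6 0 0 0;0 -3.3 0.3 1.1 0 0 0;0 -3.3 0.3 1.1 0 0 0;0 -3.3 0.3 1.1 0 0 0;0 -3.3 0.3 1.1 0 0 0;0 -1.7 0.2 0.6 0 0 0;0 0 0 0 0 0.15 0;0 0 0 0 0 0.16 0;0 0 0 0 0 0.16 0;0 0 0 0 0 0.16 0;0 0 0 0 0 0.16 0;0 0 0 0 0 0.16 0;0 0 0 0 0 0.16 0;0 0 0 0 0 0.16 0;0 0 0 0 0 0.16 0;0 0 0 0 0 0 0;0 0 0 0 0 0 0;0 0 0 0 0 0 0;0 0 0 0 0 0 0;0 0 0 0 0 0 0")

```text
time: 8.02
tool_pos: [0.5164, -0.1958, 0.153]
tool_rot: [3.139, -0.815, 1.513]
contact_force: [0.2, -0.6, -2.1]
opening: 0.056
grip_force: 44.9
```

```bash
python3 - <<'E'
from h import *
import cv2
s=robot.observe(); print(s["tool_pos"],s["tool_rot"],s["qpos"],s["opening"],s["contact_force"],s["torque"])
im=[robot.read_camera(n)["img"][:,:,::-1] for n in("side","top")]
cv2.imwrite("pics/d1.png",np.hstack([im[0][60:300,150:500],im[1][60:300,250:560]]))
E
```

```text
[ 0.516 -0.196  0.153] [ 3.139 -0.815  1.513] [-0.821  0.747  1.325  0.56   1.681 -0.878] 0.05601397318343339 [ 0.163 -0.613 -2.086] [-0.811 -0.066 -0.067]
```

View pics/d1.png

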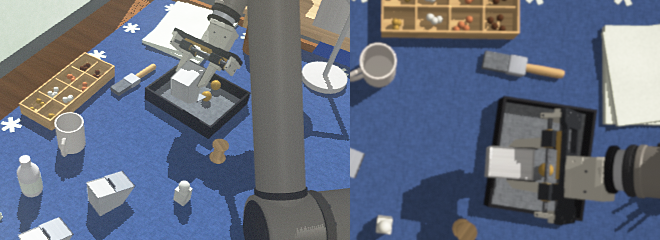

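apply_moves(motion="0 0 0 0 0 -0.15 0;0 0 0 0 0 -0.16 0;0 0 0 0 0 -0.16 0;0 0 0 0 0 -0.16 0;0 0 0 0 0 -0.16 0;0 0 0 0 0 -0.16 0;0 0 0 0 0 -0.16 0;0 0 0 0 0 -0.16 0;0 0 0 0 0 -0.16 0;0 1.7 -0.1 -0.6 0 0 0;0 3.3 -0.3 -1.1 0 0 0;0 3.3 -0.3 -1.1 0 0 0;0 3.3 -0.3 -1.1 0 0 0;0 3.3 -0.3 -1.1 0 0 0;0 1.7 -0.2 -0.6 0 0 0;0 0 0 0 0 0 0;0 0 0 0 0 0 0")

```text
time: 10.25
tool_pos: [0.5115, -0.0284, 0.1028]
tool_rot: [3.141, 0.613, 1.509]
contact_force: [-0.1, -0.7, -1.8]
opening: 0.0559
grip_force: 44.9
```

```bash
python3 - <<'E'
from h import *
s=robot.observe(); print(s["tool_pos"],s["tool_rot"],s["contact_force"])
S=Ro.from_euler("xyz",[-3.141,.614,1.511])
go((np.array([.511,-.0276,.0405]),S))
E
```

```text
[ 0.512 -0.028  0.103] [3.141 0.613 1.509] [-0.119 -0.704 -1.819]
shift cm [ 3.651 -0.064  5.049] turn [ 0.    -0.001 -0.002] | shift if turned first [ 3.653 -0.056  5.047]
```

apply_moves(motion="0 0.6 0 0.8 0 0 0;0 1.2 0 1.7 0 0 0;0 1.1 0 1.6 0 0 0;0 0.5 0 0.6 0 0 0;0 0.2 0 0.3 0 0 0;0 0 0 0 0 0 0;100 0 0 0 0 0 0;100 0 0 0 0 0 0;100 0 0 0 0 0 0;100 0 0 0 0 0 0;100 0 0 -1 0 0 0;100 0 0 -3 0 0 0;100 0 0 -5 0 0 0;100 0 0 -5 0 0 0;100 0 0 0 0 0 0")

```text
time: 12.12
tool_pos: [0.5182, 0.056, 0.1586]
tool_rot: [3.132, 0.611, 1.508]
contact_force: [-0.6, -0.8, 0.3]
opening: 0.0916
grip_force: 0.0
```

```bash
python3 - <<'E'
from h import *
psi=np.radians(70.6); x=np.array([np.cos(psi),np.sin(psi)]); g=np.array([.529,.15])+.012*x
q,S=tool([*g,.055],psi,np.radians(35)); h=q-.11*S.as_matrix()[:,2]
s=robot.observe(); print(s["tool_pos"],s["contact_force"],h)
go((h,S),(q,S))
E
```

```text
[0.518 0.056 0.159] [-0.623 -0.769  0.273] [0.55  0.211 0.13 ]
shift cm [14.467  2.292 -6.562] turn [ 0.167 -0.001  0.226] | shift if turned first [14.483 -2.103 -6.589]
shift cm [ 0. -0. 11.] turn [0. 0. 0.] | shift if turned first [ 0. -0. 11.]
```

apply_moves(motion="100 0 0 0 0.083 0 0.113;100 0 0 0 0.083 0 0.113;100 3.6 -0.5 -1.6 0 0 0;100 3.6 -0.5 -1.7 0 0 0;100 3.6 -0.5 -1.6 0 0 0;100 3.6 -0.6 -1.7 0 0 0;100 0 0 0 0 0 0")

```text
time: 13.0
tool_pos: [0.5478, 0.209, 0.1241]
tool_rot: [-3.133, 0.616, 1.237]
contact_force: [0.0, -0.6, 0.1]
opening: 0.0921
grip_force: 0.0
```

```bash
python3 - <<'E'
from h import *
import cv2
psi=np.radians(70.6); x=np.array([np.cos(psi),np.sin(psi)]); g=np.array([.529,.15])+.012*x
q,S=tool([*g,.055],psi,np.radians(35))
s=robot.observe(); print(s["tool_pos"],s["contact_force"],s["qpos"]);go((q,S))
im=[robot.read_camera(n)["img"][:,:,::-1] for n in("side","top")]
cv2.imwrite("pics/d2.png",np.hstack([im[0][60:340,100:480],im[1][60:340,100:510]]))
E
```

```text
[0.548 0.209 0.124] [ 0.009 -0.591  0.142] [ 0.453  0.84   1.09  -0.416  1.672  0.844]
shift cm [-0.076  0.243 10.42 ] turn [-0.006  0.005  0.004] | shift if turned first [-0.129  0.185 10.42 ]
```

View pics/d2.png

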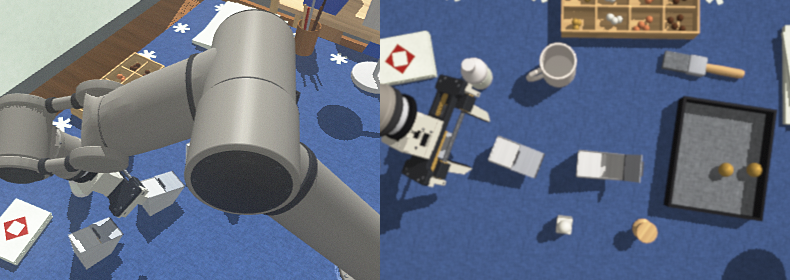

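apply_moves(motion="100 -0.1 0.2 3 0 0 0;100 0 0 3.5 0 0 0;100 0 0 2.9 0 0 0;100 0 0 1 0 0 0;0 0 0 0 0 0 0;0 0 0 0 0 0 0;0 0 0 0 0 0 0;0 0 0 0 0 0 0;0 0 0 0 0 0 0;0 0 0 0 0 0 0;0 -0.6 0 -0.8 0 0 0;0 -1.2 0 -1.7 0 0 0;0 -1.2 0 -1.7 0 0 0;0 -0.6 0 -0.8 0 0 0;0 0 0 0 0 0 0;0 0 0 0 0 0 0;0 0 0 0 0 0 0;0 0 0 0 0 0 0")

```text
time: 15.35
tool_pos: [0.5295, 0.1488, 0.1029]
tool_rot: [-3.135, 0.615, 1.234]
contact_force: [-0.0, -0.1, -1.3]
opening: 0.056
grip_force: 44.9
```

```bash
python3 - <<'E'
from h import *
s=robot.observe(); print(s["tool_pos"],s["tool_rot"],s["contact_force"],s["torque"])
for i in range(4): robot.read_camera("top"); print(robot.observe()["contact_force"])
R=Ro.from_euler("xyz",s["tool_rot"]);psi=s["tool_rot"][2]
q,S=tool([.55,-.205,.165],psi,s["tool_rot"][1]-np.radians(82))
via=np.array([s["tool_pos"][0],s["tool_pos"][1],.165])
go((via,R),(q,R),(q,S))
E
```

```text
[0.53  0.149 0.103] [-3.135  0.615  1.234] [-0.045 -0.114 -1.315] [ 0.505 -0.254 -0.025]
[-0.483  0.22  -2.381]
[-0.562 -0.591 -2.032]
[ 0.253  0.122 -2.02 ]
[ 0.369  0.919 -2.73 ]
shift cm [-3.568 -0.045 -5.041] turn [ 0. -0. -0.] | shift if turned first [-3.57  -0.048 -5.039]
shift cm [-24.833  13.764  19.052] turn [0. 0. 0.] | shift if turned first [-24.833  13.764  19.052]
shift cm [0. 0. 0.] turn [-0.006  1.431 -0.005] | shift if turned first [0. 0. 0.]
```

Mean is about 2.1 N, so this tin is empty. I'll put it back and take the far one.

apply_moves(motion="0 0.6 0 0.8 0 0 0;0 1.2 0 1.7 0 0 0;0 1.1 0 1.6 0 0 0;0 0.5 0 0.6 0 0 0;0 0.2 0 0.3 0 0 0;0 0 0 0 0 0 0;100 0 0 0 0 0 0;100 0 0 0 0 0 0;100 0 0 0 0 0 0;100 0 0 0 0 0 0;100 0 0 -1 0 0 0;100 0 0 -3 0 0 0;100 0 0 -5 0 0 0;100 0 0 -5 0 0 0;100 0 0 0 0 0 0")

```text
time: 17.42
tool_pos: [0.5589, 0.2281, 0.16]
tool_rot: [3.14, 0.608, 1.231]
contact_force: [-0.5, 0.7, -0.7]
opening: 0.0922
grip_force: 0.0
```

```bash
python3 - <<'E'
from h import *
psi=np.radians(73.7); x=np.array([np.cos(psi),np.sin(psi)]); g=np.array([.562,.342])+.012*x
q,S=tool([*g,.055],psi,np.radians(35)); h=q-.11*S.as_matrix()[:,2]
s=robot.observe(); print(s["tool_pos"],s["contact_force"],h)
via=np.array([.54,.33,.19]);R=Ro.from_euler("xyz",s["tool_rot"])
go((via,R),(h,S),(q,S))
E
```

```text
[0.559 0.228 0.16 ] [-0.472  0.683 -0.738] [0.58  0.404 0.13 ]
shift cm [ 5.649 -5.164 -7.601] turn [0. 0. 0.] | shift if turned first [ 5.649 -5.164 -7.601]
shift cm [10.245  1.32   0.235] turn [-0.03  -0.003 -0.045] | shift if turned first [10.176  1.775  0.255]
shift cm [-0. -0. 11.] turn [0. 0. 0.] | shift if turned first [-0. -0. 11.]
```

apply_moves(motion="100 1.8 -1.7 -2.5 0 0 0;100 1.9 -1.7 -2.5 0 0 0;100 1.9 -1.8 -2.6 0 0 0;100 3.4 0.4 0.1 -0.03 0 -0.045;100 3.4 0.6 0.1 0 0 0;100 3.4 0.6 0.1 0 0 0;100 0 0 0 0 0 0")

```text
time: 18.3
tool_pos: [0.5766, 0.4005, 0.1185]
tool_rot: [-3.127, 0.621, 1.293]
contact_force: [-0.4, 0.4, -0.7]
opening: 0.0916
grip_force: 0.0
```

```bash
python3 - <<'E'
from h import *
psi=np.radians(73.7); x=np.array([np.cos(psi),np.sin(psi)]); g=np.array([.562,.342])+.012*x
q,S=tool([*g,.055],psi,np.radians(35))
s=robot.observe(); print(s["tool_pos"],s["contact_force"],s["qpos"]);go((q,S))
E
```

```text
[0.577 0.401 0.119] [-0.359  0.428 -0.681] [ 0.651  1.196  0.334 -0.402  2.103  0.815]
shift cm [-0.213  0.339  9.871] turn [-0.01   0.01   0.006] | shift if turned first [-0.31   0.239  9.871]
```

apply_moves(motion="100 -0.2 0.3 3 0 0 0;100 0 0 3 0 0 0;100 0 0 2.9 0 0 0;100 0 0 1 0 0 0;0 0 0 0 0 0 0;0 0 0 0 0 0 0;0 0 0 0 0 0 0;0 0 0 0 0 0 0;0 0 0 0 0 0 0;0 0 0 0 0 0 0;0 -0.6 0 -0.8 0 0 0;0 -1.2 0 -1.7 0 0 0;0 -1.2 0 -1.7 0 0 0;0 -0.6 0 -0.8 0 0 0;0 0 0 0 0 0 0;0 0 0 0 0 0 0;0 0 0 0 0 0 0;0 0 0 0 0 0 0")

```text
time: 20.55
tool_pos: [0.5635, 0.3426, 0.1061]
tool_rot: [-3.133, 0.615, 1.289]
contact_force: [-0.8, 0.8, -4.5]
opening: 0.0559
grip_force: 45.0
```

```bash
python3 - <<'E'
from h import *
s=robot.observe(); print(s["tool_pos"],s["tool_rot"],s["opening"],s["qpos"])
for i in range(4): robot.read_camera("top"); print(robot.observe()["contact_force"])
R=Ro.from_euler("xyz",s["tool_rot"]);psi=s["tool_rot"][2]
q,S=tool([.55,-.205,.165],psi,s["tool_rot"][1]-np.radians(82))
via=np.array([.53,s["tool_pos"][1]-.07,.185])
print(q); go((via,R),(q+[0,0,.03],R),(q,R),(q,S))
E
```

```text
[0.563 0.343 0.106] [-3.133  0.615  1.289] 0.05594302025768544 [ 0.603  1.041  0.708 -0.386  1.876  0.863]
[-0.49   0.491 -4.256]
[ 0.415  0.038 -4.964]
[-0.029  0.436 -5.007]
[-0.213 -0.393 -4.79 ]
[ 0.554 -0.192  0.152]
shift cm [-10.787  -1.29   -1.976] turn [ 0.    -0.001 -0.   ] | shift if turned first [-10.788  -1.295  -1.969]
shift cm [-35.705  15.428  25.465] turn [0. 0. 0.] | shift if turned first [-35.705  15.428  25.465]
shift cm [1.731 0.021 2.45 ] turn [0. 0. 0.] | shift if turned first [1.731 0.021 2.45 ]
shift cm [0. 0. 0.] turn [-0.007  1.431 -0.006] | shift if turned first [0. 0. 0.]
```

apply_moves(motion="0 -1.8 -0.2 -0.3 0 0 0;0 -3 -0.4 -0.6 0 0 0;0 -3 -0.4 -0.6 0 0 0;0 -3 -0.3 -0.5 0 0 0;0 -2.7 1 1.5 0 0 0;0 -3.5 1.5 2.5 0 0 0;0 -3.5 1.5 2.5 0 0 0;0 -3.5 1.6 2.5 0 0 0;0 -3.5 1.5 2.5 0 0 0;0 -3.5 1.5 2.5 0 0 0;0 -3.5 1.6 2.5 0 0 0;0 -3.5 1.5 2.5 0 0 0;0 -3.5 1.5 2.5 0 0 0;0 -3.2 1.4 2.3 0 0 0;0 -1.8 0.8 1.7 0 0 0;0 0.9 0 1.2 0 0 0;0 0.8 0 1.2 0 0 0;0 0 0 0 0 0 0")

```text
time: 23.0
tool_pos: [0.5525, -0.1905, 0.1507]
tool_rot: [-3.129, 0.614, 1.292]
contact_force: [0.0, -0.5, -3.7]
opening: 0.0559
grip_force: 45.0
```

```bash
python3 - <<'E'
from h import *
s=robot.observe();psi=s["tool_rot"][2]; print(s["tool_pos"],s["qpos"],s["contact_force"])
q,S=tool([.55,-.205,.165],psi,s["tool_rot"][1]-np.radians(82))
R=Ro.from_euler("xyz",s["tool_rot"]); go((q,R),(q,S))
E
```

```text
[ 0.552 -0.19   0.151] [-0.151  0.617  1.461 -0.646  1.242  0.403] [ 0.025 -0.518 -3.738]
shift cm [-0.141  0.161 -0.066] turn [0. 0. 0.] | shift if turned first [-0.141  0.161 -0.066]
shift cm [0. 0. 0.] turn [-0.01   1.431 -0.009] | shift if turned first [0. 0. 0.]
```

apply_moves(motion="0 -0.1 0.2 0 0 0.15 0;0 0 0 0 0 0.16 0;0 0 0 0 0 0.16 0;0 0 0 0 0 0.16 0;0 0 0 0 0 0.16 0;0 0 0 0 0 0.16 0;0 0 0 0 0 0.16 0;0 0 0 0 0 0.16 0;0 0 0 0 0 0.16 0;0 0 0 0 0 0 0;0 0 0 0 0 0 0;0 0 0 0 0 0 0;0 0 0 0 0 0 0;0 0 0 0 0 0 0;0 0 0 0 0 0 0;0 0 0 0 0 0 0")

```text
time: 25.0
tool_pos: [0.555, -0.193, 0.153]
tool_rot: [-3.133, -0.816, 1.277]
contact_force: [-0.6, 0.0, -1.8]
opening: 0.0559
grip_force: 45.0
```

```bash
python3 - <<'E'
from h import *
import cv2
s=robot.observe(); print(s["tool_pos"],s["tool_rot"],s["contact_force"])
im=[robot.read_camera(n)["img"][:,:,::-1] for n in("side","top")]
for i in range(2): robot.read_camera("top"); print(robot.observe()["contact_force"])
cv2.imwrite("pics/d3.png",np.hstack([cv2.resize(im[0][100:240,270:430],None,fx=2.5,fy=2.5),cv2.resize(im[1][130:270,350:510],None,fx=2.5,fy=2.5)]))
E
```

```text
[ 0.555 -0.193  0.153] [-3.133 -0.816  1.277] [-0.609  0.007 -1.765]
[-0.001 -0.55  -2.922]
[-0.864  0.899 -2.348]
```

View pics/d3.png

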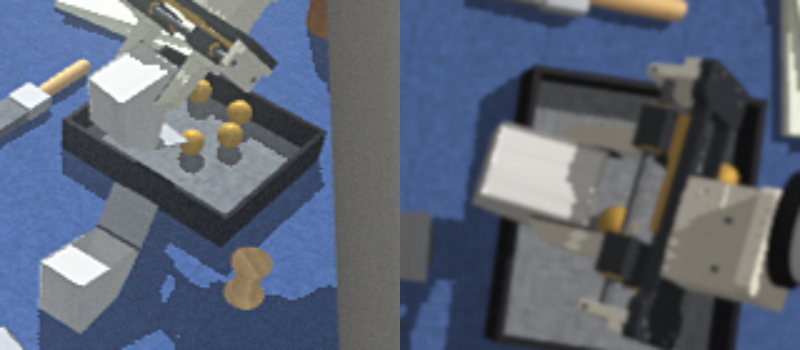

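apply_moves(motion="0 1.4 0 -1.3 0 0 0;0 1.5 0 -1.4 0 0 0;0 0 0 0 0 -0.15 0;0 0 0 0 0 -0.16 0;0 0 0 0 0 -0.16 0;0 0 0 0 0 -0.16 0;0 0 0 0 0 -0.16 0;0 0 0 0 0 -0.16 0;0 0 0 0 0 -0.16 0;0 0 0 0 0 -0.16 0;0 0 0 0 0 -0.16 0;0 0 0 0 0 0 0")

```text
time: 26.7
tool_pos: [0.5555, -0.1902, 0.1921]
tool_rot: [-3.132, 0.612, 1.291]
contact_force: [0.5, 0.1, -2.6]
opening: 0.0554
grip_force: 45.0
```

```bash
python3 - <<'E'
from h import *
s=robot.observe(); print(s["tool_pos"],s["tool_rot"],s["contact_force"])
R=Ro.from_euler("xyz",s["tool_rot"]); S=Ro.from_euler("xyz",[-3.133,.615,1.289])
go((np.array([.53,.28,.195]),R),(np.array([.5635,.3426,.1061]),S),(np.array([.5635,.3426,.0452]),S))
E
```

```text
[ 0.555 -0.19   0.192] [-3.132  0.612  1.291] [ 0.548  0.143 -2.613]
shift cm [ 36.247 -15.66  -25.653] turn [0. 0. 0.] | shift if turned first [ 36.247 -15.66  -25.653]
shift cm [10.789  1.526  3.273] turn [ 0.    -0.003  0.002] | shift if turned first [10.801  1.505  3.242]
shift cm [3.514 0.043 4.974] turn [0. 0. 0.] | shift if turned first [3.514 0.043 4.974]
```

apply_moves(motion="0 1.8 -0.8 -1.3 0 0 0;0 3.5 -1.5 -2.5 0 0 0;0 3.5 -1.5 -2.5 0 0 0;0 3.5 -1.5 -2.5 0 0 0;0 3.5 -1.5 -2.5 0 0 0;0 3.5 -1.5 -2.5 0 0 0;0 3.5 -1.5 -2.5 0 0 0;0 3.5 -1.5 -2.5 0 0 0;0 3.5 -1.5 -2.5 0 0 0;0 3.5 -1.5 -2.5 0 0 0;0 2.9 -1.4 -1.9 0 0 0;0 2.7 0.4 0.8 0 0 0;0 3 0.4 0.9 0 0 0;0 3 0.4 0.9 0 0 0;0 2.1 0.3 0.7 0 0 0;0 0 0 0 0 0 0;0 0 0 0 0 0 0")

```text
time: 28.82
tool_pos: [0.5646, 0.3391, 0.1074]
tool_rot: [-3.134, 0.611, 1.287]
contact_force: [0.5, 0.3, -1.8]
opening: 0.0558
grip_force: 45.0
```

```bash
python3 - <<'E'
from h import *
s=robot.observe(); print(s["tool_pos"],s["tool_rot"],s["contact_force"])
go((np.array([.5635,.3426,.045]),Ro.from_euler("xyz",[-3.133,.615,1.289])))
E
```

```text
[0.565 0.339 0.107] [-3.134  0.611  1.287] [ 0.536  0.276 -1.841]
shift cm [ 3.833 -0.163  4.934] turn [-0.    -0.004 -0.002] | shift if turned first [ 3.851 -0.157  4.92 ]
```

apply_moves(motion="0 0.6 0 0.8 0 0 0;0 1.2 0 1.7 0 0 0;0 1.1 0 1.6 0 0 0;0 0.5 0 0.6 0 0 0;0 0.2 0 0.3 0 0 0;0 0 0 0 0 0 0;100 0 0 0 0 0 0;100 0 0 0 0 0 0;100 0 0 0 0 0 0;100 0 0 0 0 0 0;100 0 0 -1 0 0 0;100 0 0 -3 0 0 0;100 0 0 -4 0 0 0;100 -1.7 0 -2.4 0 0 0;100 -1.7 0 -2.4 0 0 0;100 0 0 0 0 0 0;100 0 0 0 0 0 0")

```text
time: 30.95
tool_pos: [0.5772, 0.3844, 0.1675]
tool_rot: [-3.133, 0.615, 1.289]
contact_force: [-0.7, -0.2, -0.5]
opening: 0.0917
grip_force: 0.0
```

```bash
python3 - <<'E'
from h import *
import cv2
s=robot.observe(); print(s["tool_pos"],s["contact_force"])
im=[robot.read_camera(n)["img"][:,:,::-1] for n in("side","top")]
cv2.imwrite("pics/f.png",np.hstack([im[0][60:360,100:480],im[1][60:360,90:510]]))
E
```

```text
[0.577 0.384 0.168] [-0.688 -0.203 -0.548]
```

View pics/f.png

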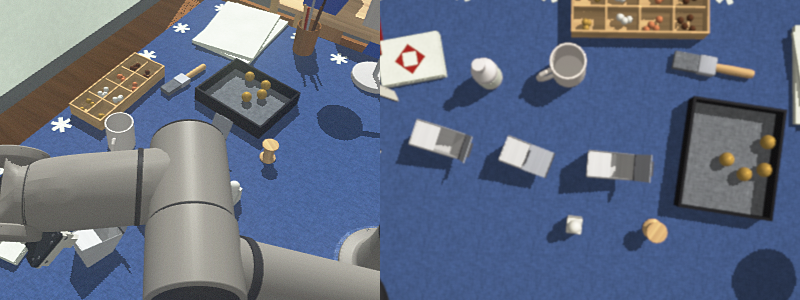

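All four beads lie in the tray (about (728,158), (745,173), (765,170) and (768,142) in the right half). Two flaps hang open, the middle tin is shut, and all three tins are standing. Handing in.

```bash
python3 -c "
from cell import robot
print(robot.hand_in())"
```

```text
the job is handed in; nothing more can be done
None
```

I tipped the two loaded tins over the tray and all four beads are in it; the empty middle tin stayed untipped with its flap shut. All three tins stand upright and released, and nothing else was moved; I handed the job in at about 31 s, and it returned no verdict.

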